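# Close the cup rack with its hold-down plate

### The job

Close the cup rack for washing: swing its latch clear, carry the hold-down plate over by its handle and lower it, level, onto the two guide pins until it sits flat on their shoulders, letting it down gently rather than dropping it. Then swing the latch back across the plate's edge as far as its stop, leaving the cups standing in the rack and everything else on the table where it is.

Things in the scene. Friction and masses are not known exactly. Their poses are not given: they have to be found in the camera images.
- rack: Fixed grey cup rack, base 290 (x) x 152 (y) x 12 mm, holding four upside-down cups (tops 82 mm above the table). Origin: centre of its underside, on the table. z up; x runs along the line through its two upright guide pins at x = +98 and -98 mm, y = 0. The latch's post, 16 mm thick, stands at x = 0, y = -92 mm, outside the plate's edge.
- pin_tip (a point): Tip of the guide pin at the rack's x = +98 mm, 138 mm above the table (the other pin is alike). Each is a 24 mm thick post up to a flat shoulder 88 mm above the table, on which the plate rests when home, then a 12 mm pin up to 126 mm, then a nose tapering to 5 mm at 138 mm. Axes as the rack's.
- plate_grip (a point): Centre of the handle bar over the middle (and centre of mass) of the hold-down plate, 46 mm above the plate's underside; home, it is 134 mm above the table over the rack's origin, x along the rack's x, either way round. Bar: black, 112 (x) x 12 (y) x 12 mm high; 28 mm free below it, between uprights 88 mm apart. z up.
- plate: The hold-down plate: loose flat aluminium grid, 242 (x) x 140 (y) x 12 mm, 0.4 to 0.7 kg, starting flat on the table with its handle up. Two through holes of 14 mm at x = +98 and -98 mm, y = 0. Origin: centre of its underside; axes as for its handle.
- latch (a joint): Swing latch on top of its post. 0: stop, arm points to the rack's +y, across the plate's place; grows counter-clockwise from above; 1.57: arm points to the rack's -x (clear of the plate from about 1.4); stop at 1.75. Flat arm 18 mm wide, reaching 55 mm from the axis, 103 to 111 mm above the table, 3 mm over a plate that is home. Stays where left; about 1 N at the knob moves it.
- latch_knob (a point): Upright round black knob on the latch's arm, 14 mm across, 42 mm from the latch's axis, reaching from 111 to 143 mm above the table; the point is on its axis at 127 mm. z up; y points along the arm, away from the latch's axis.
- rack_cup0: One of the four upside-down white cups in the rack, 58 mm across at the foot, 70 high; origin at its underside.
- rack_cup1: One of the four upside-down white cups in the rack, 58 mm across at the foot, 70 high; origin at its underside.
- rack_cup2: One of the four upside-down white cups in the rack, 58 mm across at the foot, 70 high; origin at its underside.
- rack_cup3: One of the four upside-down white cups in the rack, 58 mm across at the foot, 70 high; origin at its underside.
- beaker: Bystander: upright empty cup, 60 mm across, 85 high, on the table between rack and plate, on the robot's side. Origin at its underside.
- tin: Bystander: low round tin, 74 mm across, 52 high, on the table between rack and plate, on the far side. Origin at its underside.
- drink_bottle: Bystander: brown bottle, 72 mm across, 240 high, at the left. Origin at its underside.
- jar: Bystander: glass jar, 70 mm across, 100 high, at the left. Origin at its underside.
- spoon: Bystander: metal spoon lying at the right. Origin on its underside.
- snack_box: Bystander: cardboard box 100 x 140 x 60, at the right. Origin at its underside.

How it is judged:
By the outcome, as a careful person would: the job done as asked, in the order asked, and still so for the second after the job is handed in, with the robot touching nothing.
It also fails if it takes over 72 s, if anything falls off the work surface, if the arm or the gripper's body presses on something with over 40 N, if the wrist force passes 120 N, or if a joint passes its speed limit or range.

### The arm

A 6-joint arm with a two-finger parallel gripper is mounted at the origin on the work surface. World frame = base frame: x ahead of the robot, y to its left, z up, the work surface at z = 0. Lengths are in m, angles in rad, forces in N, time in s.
With the tool pointing down it reaches from about 0.375 to 0.9 m from the base axis. Payload 3.1 kg.
Tool frame: the origin (TCP) lies midway between the tips of the shut fingers; the grasp point (between the pads) lies robot.grip_point_offset behind it (robot.grip_point_offset is the distance from the TCP to the grasp point, in m); z points along the fingers, y is the direction in which the jaws open and shut (so a half turn about z gives the same grasp; the last joint's range is limited). The gripper opens to 87 mm and grips with 3 to 60 N. Pads are 19 mm wide; open, the fingers measure 117 mm over their backs; the gripper's body (75 mm by 190 mm) begins 51 mm behind the grasp point.
Start: joints at [-1.399, 0.527, 1.433, -0, 1.181, -0.178], TCP at [0.214, -0.587, 0.223] pointing down, gripper open.
Joint ranges: [-3.08, 3.08], [-0.75, 2.2], [0.22, 2.44], [-1.43, 4.57], [0, 2.65], [-2.85, 2.85]. Speed limits (rad/s): [2.79, 2.79, 3.14, 3.14, 3.14, 3.14].

### API

Orientations are given as a unit quaternion [x, y, z, w].
In Python, from rig import robot, cams, hand_in gives the robot as it stands. The module is installed in compiled form; this text tells all that it offers.
- The arm moves only by the tool send_rows, never from a script. Its argument "steps" is one flat list of numbers, 5 for each row, row after row: the finger opening in m, from 0 to 0.087, then the shift along the tool's x, y, z in m, then the turn about the tool's z in rad. A call has 1 to 8 rows; each row is the pose to reach, as a shift and turn from the pose measured when the call began, along the tool's axes at that moment; what a row does not reach only later rows make up. A row lasts 1/8 s, in which the tool goes at most 62.5 mm and 10.7 degrees, less where a joint would pass 70% of its speed; a pose out of reach is approached as far as the arm can. A call with a gripper value outside its range is refused whole. The fingers move at their own pace and stop on an object; "force" is the grip in N (left out, the last holds). Time passes only in rows, so rows that repeat a pose let the fingers close. It gives the time, the measured TCP pose, the force and the opening at its end, in the units of the state.
- robot.get_obs(): the state, without advancing time (a new reading comes with each control period).
- cams.camera(name): name is "scene" or "top" or "wrist"; returns a dict with "color" (480x640x3 uint8, red, green, blue), "range_z" (480x640 float32, m along the optical axis (not along the pixel's ray), 0 where there is no reading), "intrinsics" (3x3 intrinsics, pixels), "k1" (the pictures are not rectified: a ray, as slopes to the right and down, at radius r is drawn at 1 + k1 r^2 times it, then the intrinsics apply), "extrinsics" (4x4, takes a point from camera to world coordinates). Camera axes: x right, y down, z forward; pixel columns grow to the right and rows downward; lengths in m; the calibration is good to about 2 mm. A picture is of the moment at which its call begins.
- hand_in(): hands the job in, once; it reports no verdict.
The state is a dict: "time": time; "q": joint angles; "joint_velocities": joint speeds; "joint_torque": joint torques, N m; "position": TCP position; "tool_rot": TCP orientation; "ft_force": force on the tool from outside, world axes, zero at the start; "moment": the same for the moment, N m; "grip_width": finger opening in m.
Only numpy, scipy, OpenCV 4.12 (cv2) and the standard library are available. Lean on these libraries where they do the work, as an engineer would, in place of code of your own. Each camera call takes 0.05 s, during which the arm holds its last target.

## Working session

There is one attempt and no reset: what is moved stays moved. The work goes in short steps, Python scripts to look and compute and a tool call to move; the robot and the scene stay as the last step left them, time stands still between calls to the robot, and variables do not carry over. Pictures are saved under pics/ and viewed, and the job is handed in when it is done.

Besides the shell and the picture viewer there is one more tool, called as name(argument=value, ...) on one line, values as JSON. send_rows: Moves the arm, as the interface text tells. Its arguments: {"type":"object","properties":{"steps":{"type":"array","items":{"type":"number"}},"force":{"type":"number"}},"required":["steps"]}

```bash
mkdir -p pics
cat > h.py <<'E'
import numpy as np, cv2
from rig import robot, cams, hand_in
def snap(n,f):
    d=cams.camera(n); cv2.imwrite('pics/'+f+'.png',d['color'][:,:,::-1]); np.savez('pics/'+f+'.npz',**d); return d
def load(f): return dict(np.load('pics/'+f+'.npz'))
def und(d,u,v):
    K=d['intrinsics']; x=(u-K[0,2])/K[0,0]; y=(v-K[1,2])/K[1,1]; k=float(d['k1'])
    X,Y=x,y
    for _ in range(20):
        s=1+k*(X*X+Y*Y); X,Y=x/s,y/s
    return X,Y
def at_z(d,u,v,z):
    X,Y=und(d,u,v); T=d['extrinsics']; r=T[:3,:3]@np.array([X,Y,1.]); return T[:3,3]+r*(z-T[2,3])/r[2]
def cloud(d):
    v,u=np.mgrid[0:480,0:640].astype(float); X,Y=und(d,u,v); z=d['range_z']
    P=np.stack([X*z,Y*z,z],-1); T=d['extrinsics']; W=P@T[:3,:3].T+T[:3,3]; W[z==0]=np.nan; return W
def proj(d,P):
    T=d['extrinsics']; p=T[:3,:3].T@(np.array(P)-T[:3,3]); x,y=p[0]/p[2],p[1]/p[2]; s=1+float(d['k1'])*(x*x+y*y); K=d['intrinsics']
    return K[0,0]*x*s+K[0,2],K[1,1]*y*s+K[1,2]
E
python3 - <<'E'
from h import *
o=robot.get_obs()
for k in o: print(k,np.round(o[k],4))
print(robot.grip_point_offset)
for n in ['scene','top','wrist']:
    d=snap(n,n+'0'); print(n,d['intrinsics'].round(1).tolist(),d['k1'],d['extrinsics'].round(3).tolist())
E
```

```text
time 0.0
q [-1.3995  0.5284  1.4339 -0.      1.1814 -0.1785]
joint_velocities [-0.0009 -0.0004 -0.0028  0.     -0.0001  0.0006]
joint_torque [-5.00000e-04 -4.40039e+01 -1.76591e+01  6.33000e-02  5.82000e-02
 -2.00000e-04]
position [ 0.2141 -0.5864  0.2216]
tool_rot [ 0.9847  0.174  -0.     -0.0011]
ft_force [-0.2014  0.2168 -0.6115]
moment [ 0.0165  0.0323 -0.0652]
grip_width 0.0872
0.0187
scene [[456.9, 0.0, 316.9], [0.0, 456.9, 243.0], [0.0, 0.0, 1.0]] -0.036826903007856404 [[0.014, 0.866, -0.5, 1.102], [1.0, -0.018, -0.003, -0.017], [-0.012, -0.5, -0.866, 1.083], [0.0, 0.0, 0.0, 1.0]]
top [[440.3, 0.0, 315.2], [0.0, 440.3, 239.3], [0.0, 0.0, 1.0]] -0.04696926034712038 [[0.032, -0.979, 0.204, 0.27], [-0.999, -0.033, 0.002, -0.008], [0.005, -0.204, -0.979, 1.442], [0.0, 0.0, 0.0, 1.0]]
wrist [[364.6, 0.0, 320.2], [0.0, 364.6, 241.9], [0.0, 0.0, 1.0]] -0.05422556981614926 [[0.343, -0.911, -0.228, 0.274], [-0.939, -0.334, -0.081, -0.565], [-0.002, 0.242, -0.97, 0.384], [0.0, 0.0, 0.0, 1.0]]
```

View pics/scene0.png

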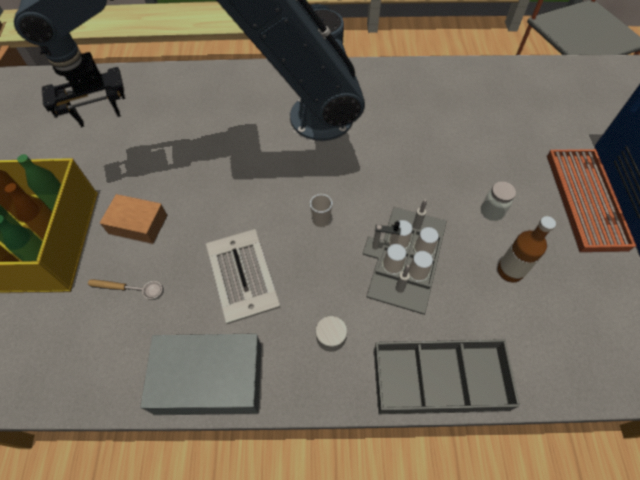

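View pics/top0.png

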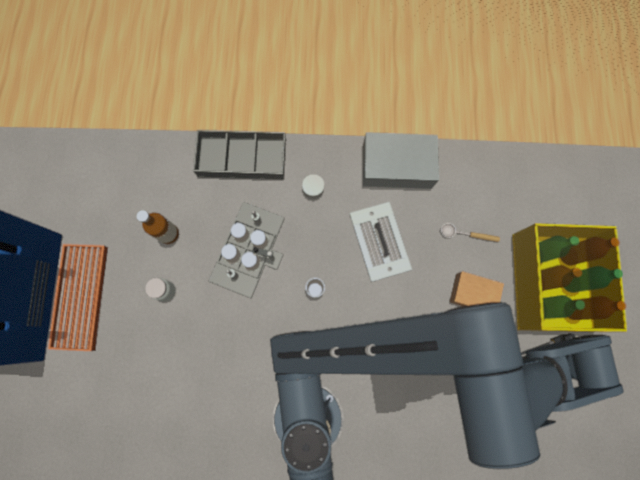

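View pics/wrist0.png

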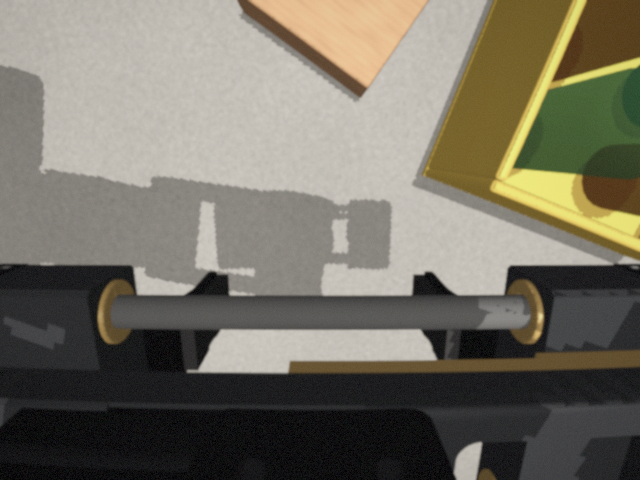

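The scene view shows the plate around (242,275) with its bar, the rack around (410,255), the latch knob near (397,228), the beaker (321,208) and the tin (331,332). I'll enlarge crops next.

Run:
```python
from h import *
def crop(f,x0,y0,w,h,s,o):
    im=cv2.imread(f'pics/{f}.png')[y0:y0+h,x0:x0+w]; cv2.imwrite(f'pics/{o}.png',cv2.resize(im,None,fx=s,fy=s,interpolation=cv2.INTER_CUBIC))
crop('scene0',350,190,110,130,4.6,'c1')
crop('top0',200,190,100,120,5,'c2')
crop('top0',340,190,80,100,6,'c3')
crop('scene0',195,220,95,110,5,'c4')
```

```text
(no output)
```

View pics/c1.png

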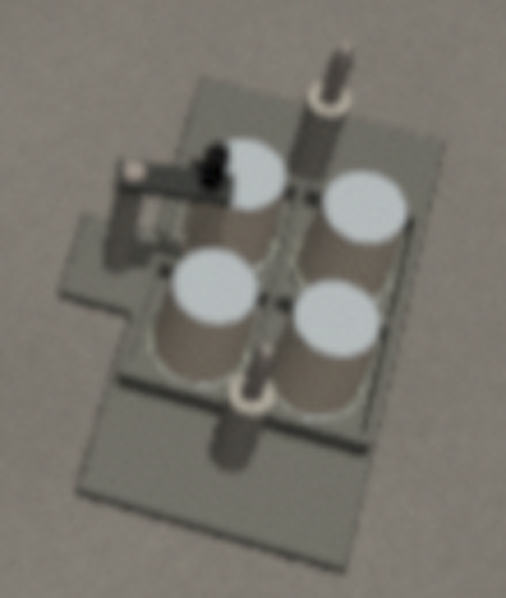

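View pics/c2.png

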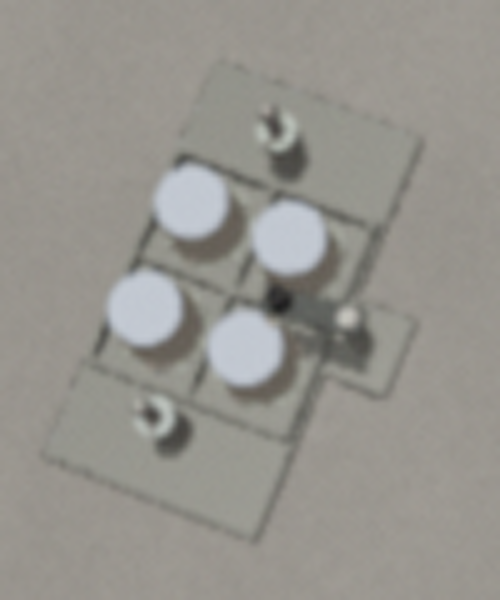

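View pics/c3.png

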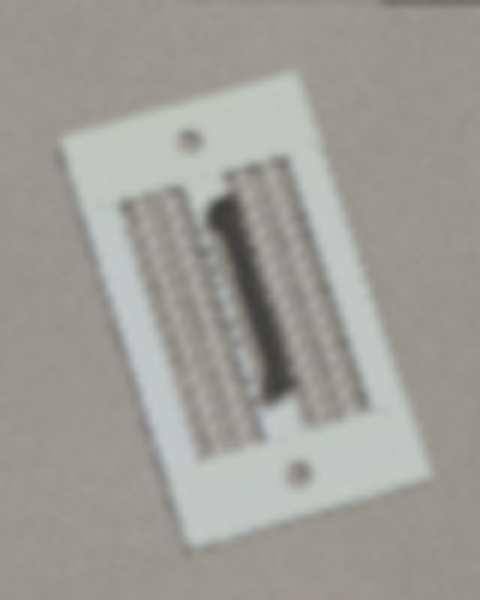

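View pics/c4.png

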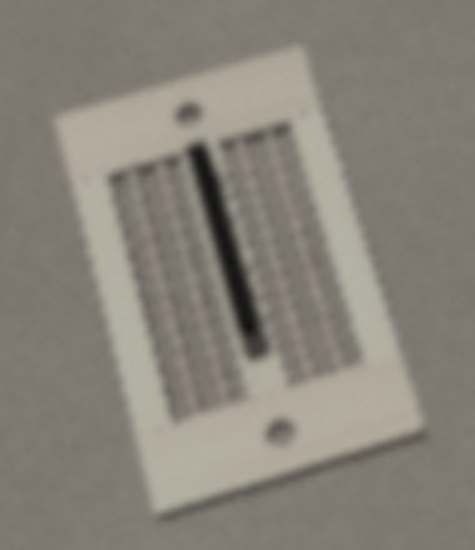

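Run:
```python
from h import *
t=load('top0'); s=load('scene0')
def T(x,y,z): return at_z(t,200+x/5-.4,190+y/5-.4,z)
def S(x,y,z): return at_z(s,350+x/4.6-.4,190+y/4.6-.4,z)
def T3(x,y,z): return at_z(t,340+x/6-.4,190+y/6-.4,z)
def S4(x,y,z): return at_z(s,195+x/5-.4,220+y/5-.4,z)
def rep(n,a,b):
    c=(a+b)/2; d=a-b; print(n,a.round(4),b.round(4),'mid',c.round(4),'len',np.linalg.norm(d).round(4),'yaw',np.degrees(np.arctan2(d[1],d[0])).round(2))
rep('pinsT',T(277,132,.088),T(154,418,.088))
rep('pinsS',S(251,394,.088),S(329,99,.088))
rep('tipsT',T(268,110,.138),T(146,402,.138))
rep('tipsS',S(268,348,.138),S(347,47,.138))
rep('latch T',T(279,297,.143),T(348,317,.111))
rep('latch S',S(214,152,.143),S(133,170,.111))
rep('plateT',T3(190,141,.012),T3(301,474,.012))
rep('plateS',S4(281,431,.012),S4(188,111,.012))
rep('barT',T3(220,212,.052),T3(277,392,.052))
rep('barS',S4(257,352,.052),S4(198,146,.052))
W=cloud(t)
for u,v in [(378,150+75),(255,216),(282,255)]: print(W[v,u])
for n,d,u,v in [('beaker',t,315,286),('beaker',s,321,200),('tin',t,313,184),('tin',s,331,326)]:
    print(n,at_z(d,u,v,.085 if n=='beaker' else .052).round(3))
```

```text
pinsT [0.6203 0.1878 0.088 ] [0.4353 0.253  0.088 ] mid [0.5278 0.2204 0.088 ] len 0.1962 yaw -19.42
pinsS [0.6213 0.1882 0.088 ] [0.4364 0.2529 0.088 ] mid [0.5288 0.2206 0.088 ] len 0.1959 yaw -19.29
tipsT [0.6211 0.1869 0.138 ] [0.4386 0.2488 0.138 ] mid [0.5298 0.2179 0.138 ] len 0.1927 yaw -18.74
tipsS [0.6199 0.1893 0.138 ] [0.4357 0.2537 0.138 ] mid [0.5278 0.2215 0.138 ] len 0.1951 yaw -19.28
latch T [0.504  0.1725 0.143 ] [0.4987 0.1338 0.111 ] mid [0.5014 0.1531 0.127 ] len 0.0504 yaw 82.24
latch S [0.5056 0.1728 0.143 ] [0.496 0.134 0.111] mid [0.5008 0.1534 0.127 ] len 0.0512 yaw 76.1
plateT [ 0.6632 -0.1912  0.012 ] [ 0.477  -0.2532  0.012 ] mid [ 0.5701 -0.2222  0.012 ] len 0.1962 yaw 18.42
plateS [ 0.6622 -0.1902  0.012 ] [ 0.4747 -0.2518  0.012 ] mid [ 0.5684 -0.221   0.012 ] len 0.1974 yaw 18.19
barT [ 0.6129 -0.2026  0.052 ] [ 0.515  -0.2335  0.052 ] mid [ 0.5639 -0.218   0.052 ] len 0.1027 yaw 17.53
barS [ 0.6366 -0.1981  0.052 ] [ 0.5192 -0.2362  0.052 ] mid [ 0.5779 -0.2171  0.052 ] len 0.1234 yaw 18.01
[ 0.6129482  -0.20825791  0.05170604]
[0.61416402 0.18437552 0.11163942]
[0.51042467 0.10187968 0.01252655]
beaker [ 0.405 -0.01   0.085]
beaker [ 0.393 -0.008  0.085]
tin [0.745 0.008 0.052]
tin [0.733 0.009 0.052]
```

```bash
cat >> h.py <<'E'
def yaw():
    x,y,z,w=robot.get_obs()['tool_rot']; return np.degrees(2*np.arctan2(y,x))
def rel(p,th,o=None):
    "shift in tool axes and turn to reach TCP p, tool-x yaw th (deg)"
    from scipy.spatial.transform import Rotation as R
    o=o or robot.get_obs(); M=R.from_quat(o['tool_rot']).as_matrix()
    d=M.T@(np.array(p)-o['position']); c=np.degrees(np.arctan2(M[1,0],M[0,0]))
    t=-np.radians((th-c+180)%360-180); return np.r_[d,t].round(4)
C=np.array([.5283,.2205]); YR=np.radians(-19.35); POST=C+.092*np.array([np.sin(YR),-np.cos(YR)])
def knob(a,r=.042):
    t=np.pi/2+YR+a; return POST+r*np.array([np.cos(t),np.sin(t)]), np.degrees(t)
E
python3 - <<'E'
from h import *
print(yaw(),POST)
print(rel([.45,-.33,.25],50)); print(rel([.5048,.1727,.20],80))
E
```

```text
20.04299804974736 [0.49781691 0.13369688]
[ 0.3095 -0.1602 -0.0279 -0.5228]
[ 0.5333 -0.6136  0.023  -1.0464]
```

send_rows(steps=[0.03,0.31,-0.16,-0.028,-0.52,0.03,0.31,-0.16,-0.028,-0.52,0.03,0.31,-0.16,-0.028,-0.52,0.03,0.31,-0.16,-0.028,-0.52,0.03,0.31,-0.16,-0.028,-0.52,0.03,0.533,-0.614,0.02,-1.046,0.03,0.533,-0.614,0.02,-1.046,0.03,0.533,-0.614,0.02,-1.046], force=10)

```text
time: 1.15
position: [0.4528, -0.1709, 0.2315]
tool_rot: [0.765, 0.644, 0.001, -0.001]
ft_force: [1.0, -0.8, 0.5]
grip_width: 0.0303
```

Run:
```python
from h import *
o=robot.get_obs(); print(o['q'].round(3),o['position'],yaw()); print(rel([.5048,.1727,.20],80))
```

```text
[-0.593  0.326  1.766  0.002  1.05  -0.424] [ 0.45276293 -0.17093718  0.23153231] 80.25109864331205
[ 0.3474 -0.0069  0.0321  0.0044]
```

send_rows(steps=[0.03,0.347,-0.007,0.0,0.004,0.03,0.347,-0.007,0.0,0.004,0.03,0.347,-0.007,0.0,0.004,0.03,0.347,-0.007,0.02,0.004,0.03,0.347,-0.007,0.03,0.004,0.03,0.347,-0.007,0.032,0.004,0.03,0.347,-0.007,0.032,0.004,0.03,0.347,-0.007,0.032,0.004])

```text
time: 2.15
position: [0.5043, 0.1719, 0.2]
tool_rot: [0.766, 0.643, 0.0, -0.001]
ft_force: [0.1, -1.1, 0.8]
grip_width: 0.03
```

Run:
```python
from h import *
o=robot.get_obs(); print(o['q'].round(3),o['position'],yaw())
snap('wrist','w1'); snap('top','t1'); snap('scene','s1')
for n,P in [('knobtop',[.5048,.1727,.143]),('post',[*POST,.111])]: print(n,proj(load('w1'),P))
```

```text
[0.118 0.434 1.688 0.002 1.021 0.291] [0.50433309 0.17191173 0.19996137] 80.04377449997638
knobtop (np.float64(322.84888569475623), np.float64(256.52319481669696))
post (np.float64(322.33404085073386), np.float64(295.9689076906997))
```

View pics/w1.png

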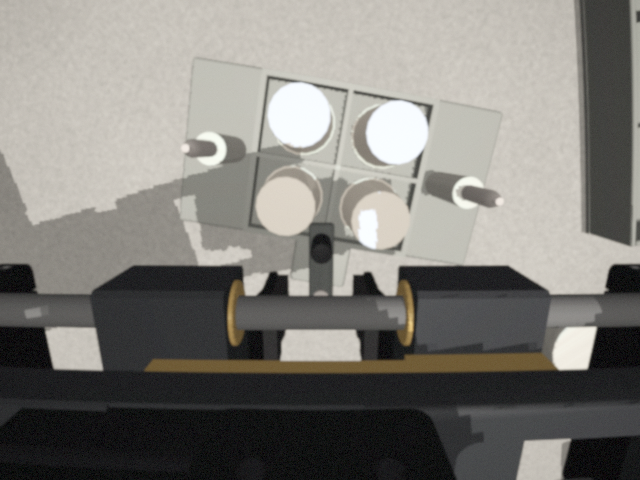

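Run:
```python
from h import *
k,t=knob(.163); print(k,rel([*k,.117],t))
# arc rows after that pose
import copy
from scipy.spatial.transform import Rotation as R
o=dict(robot.get_obs()); o['position']=np.r_[k,.117]; th=np.radians(t); o['tool_rot']=np.array([np.cos(th/2),np.sin(th/2),0,0])
for a in np.linspace(.163,1.66,17)[1:]:
    k,t=knob(a); print(round(a,2),k.round(4),rel([*k,.117],t,o))
```

```text
[0.50511793 0.17505743] [ 0.0038 -0.0003  0.0835 -0.0012]
0.26 [0.5012 0.1756] [-0.0002 -0.0039  0.     -0.0936]
0.35 [0.4973 0.1757] [-0.0007 -0.0078  0.     -0.1871]
0.44 [0.4934 0.1755] [-0.0016 -0.0116  0.     -0.2807]
0.54 [0.4895 0.1749] [-0.0029 -0.0154  0.     -0.3742]
0.63 [0.4857 0.1739] [-0.0045 -0.0189  0.     -0.4678]
0.72 [0.482  0.1726] [-0.0064 -0.0224  0.     -0.5614]
0.82 [0.4784 0.1709] [-0.0087 -0.0256  0.     -0.6549]
0.91 [0.475 0.169] [-0.0112 -0.0286  0.     -0.7485]
1.01 [0.4718 0.1667] [-0.014  -0.0313  0.     -0.8421]
1.1 [0.4689 0.1641] [-0.0171 -0.0338  0.     -0.9356]
1.19 [0.4661 0.1613] [-0.0203 -0.036   0.     -1.0292]
1.29 [0.4637 0.1582] [-0.0238 -0.0379  0.     -1.1227]
1.38 [0.4616 0.1549] [-0.0274 -0.0394  0.     -1.2163]
1.47 [0.4597 0.1514] [-0.0312 -0.0406  0.     -1.3099]
1.57 [0.4583 0.1478] [-0.035  -0.0414  0.     -1.4034]
1.66 [0.4571 0.144 ] [-0.0389 -0.0419  0.     -1.497 ]
```

send_rows(steps=[0.03,0.003,0,0.02,0.0,0.03,0.003,0,0.04,0.0,0.03,0.003,0,0.06,0.0,0.03,0.003,0,0.075,0.0,0.03,0.003,0,0.082,0.0,0.02,0.003,0,0.083,0.0,0.02,0.003,0,0.083,0.0,0.02,0.003,0,0.083,0.0])

```text
time: 3.3
position: [0.5057, 0.1743, 0.1181]
tool_rot: [0.766, 0.642, 0.001, -0.0]
ft_force: [0.1, -0.1, -0.3]
grip_width: 0.0208
```

send_rows(steps=[0.02,0,-0.004,0,-0.094,0.02,0,-0.008,0,-0.187,0.02,-0.001,-0.012,0,-0.281,0.02,-0.002,-0.0155,0,-0.374,0.02,-0.004,-0.019,0,-0.468,0.02,-0.006,-0.0225,0,-0.561,0.02,-0.008,-0.0255,0,-0.655,0.02,-0.0105,-0.0285,0,-0.749])

```text
time: 4.3
position: [0.4769, 0.1694, 0.1187]
tool_rot: [0.477, 0.879, 0.002, 0.001]
ft_force: [0.9, 1.6, 1.1]
grip_width: 0.02
```

Run:
```python
from h import *
o=robot.get_obs(); print(o['position'],yaw(),o['ft_force'])
for a in np.linspace(.91,1.68,9)[1:]:
    k,t=knob(a); print(round(a,2),rel([*k,.117],t))
```

```text
[0.47685503 0.16944272 0.11872057] 123.01362544429315 [0.85469621 1.62650419 1.13031233]
1.01 [ 0.0004 -0.0058  0.0017 -0.0923]
1.1 [-1.000e-04 -9.800e-03  1.700e-03 -1.886e-01]
1.2 [-0.0011 -0.0137  0.0016 -0.2848]
1.3 [-0.0024 -0.0175  0.0016 -0.3811]
1.39 [-0.0041 -0.0212  0.0016 -0.4773]
1.49 [-0.0061 -0.0247  0.0016 -0.5736]
1.58 [-0.0085 -0.028   0.0016 -0.6698]
1.68 [-0.0111 -0.031   0.0016 -0.7661]
```

send_rows(steps=[0.02,0,-0.006,0.001,-0.092,0.02,0,-0.01,0.001,-0.189,0.02,-0.001,-0.0137,0.001,-0.285,0.02,-0.0024,-0.0175,0.001,-0.381,0.02,-0.004,-0.021,0.001,-0.477,0.02,-0.006,-0.0247,0.001,-0.574,0.02,-0.0085,-0.028,0.001,-0.67,0.02,-0.011,-0.031,0.001,-0.766])

```text
time: 5.3
position: [0.4575, 0.1436, 0.1182]
tool_rot: [0.112, 0.994, 0.002, 0.003]
ft_force: [0.1, 0.8, 1.0]
grip_width: 0.02
```

send_rows(steps=[0.02,0,-0.001,0,0,0.036,0,0,0,0,0.036,0,0,0,0,0.036,0,0,-0.03,0,0.036,0,0,-0.07,0,0.036,0,0,-0.11,0,0.036,0,0,-0.11,0,0.036,0,0,-0.11,0])

```text
time: 6.3
position: [0.4561, 0.1433, 0.2277]
tool_rot: [0.113, 0.994, 0.002, 0.003]
ft_force: [-0.1, 0.2, 0.8]
grip_width: 0.0364
```

Run:
```python
from h import *
o=robot.get_obs(); print(o['position'],yaw(),o['ft_force'],o['q'].round(2))
d=snap('wrist','w2')
for a in (1.4,1.58,1.7):
  k,t=knob(a); print(a,proj(d,[*k,.143]))
print(rel([.50,-.05,.25],180),rel([.569,-.2215,.12],198.3))
```

```text
[0.45611106 0.14325748 0.22770018] 167.0723256618996 [-0.08169527  0.20740718  0.76104743] [ 0.07  0.32  1.79  0.    1.03 -1.28]
1.4 (np.float64(337.35535721099126), np.float64(252.11462797142002))
1.58 (np.float64(326.8342415264927), np.float64(250.13671983842744))
1.7 (np.float64(319.66931993936316), np.float64(249.84367800054542))
[-0.0864 -0.1783 -0.0233 -0.2256] [-0.1916 -0.3306  0.1064 -0.545 ]
```

View pics/w2.png

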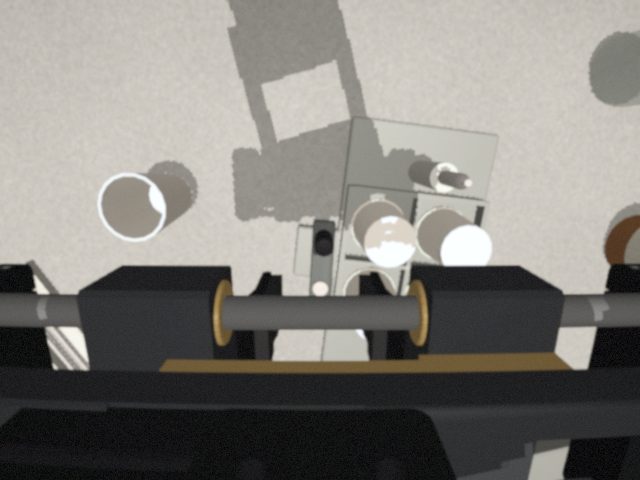

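The knob now sits at (323,240), with the arm parallel to the rack's long edge: latch at about 1.6, clear. Next is the plate.

send_rows(steps=[0.06,-0.19,-0.331,0.0,-0.545,0.06,-0.19,-0.331,0.0,-0.545,0.06,-0.19,-0.331,0.0,-0.545,0.06,-0.19,-0.331,0.0,-0.545,0.06,-0.19,-0.331,0.05,-0.545,0.06,-0.19,-0.331,0.1,-0.545,0.06,-0.19,-0.331,0.1,-0.545,0.06,-0.19,-0.331,0.1,-0.545])

```text
time: 7.35
position: [0.5648, -0.2233, 0.1202]
tool_rot: [-0.157, 0.988, 0.004, -0.002]
ft_force: [-0.2, 0.7, -0.3]
grip_width: 0.0601
```

Run:
```python
from h import *
o=robot.get_obs(); print(o['position'],yaw(),o['q'].round(2))
d=snap('wrist','w3'); snap('top','t3')
yp=np.radians(18.3); u=np.array([np.cos(yp),np.sin(yp)]); c=np.array([.569,-.2215])
for s in (.056,-.056): print(proj(d,[*(c+s*u),.052]))
for s in (.098,-.098): print(proj(d,[*(c+s*u),.012]))
print(rel([.569,-.2215,.0275],198.3))
```

```text
[ 0.56480543 -0.22332274  0.12015959] 198.04912016051554 [-0.56  0.64  1.56  0.01  0.95 -2.45]
(np.float64(320.12866798929866), np.float64(339.42746534368337))
(np.float64(319.44496908051195), np.float64(177.14552823972747))
(np.float64(319.8781552726602), np.float64(360.98735342616163))
(np.float64(318.77684923945645), np.float64(113.740333188367))
[-0.0027 -0.0021  0.0967 -0.0012]
```

View pics/w3.png

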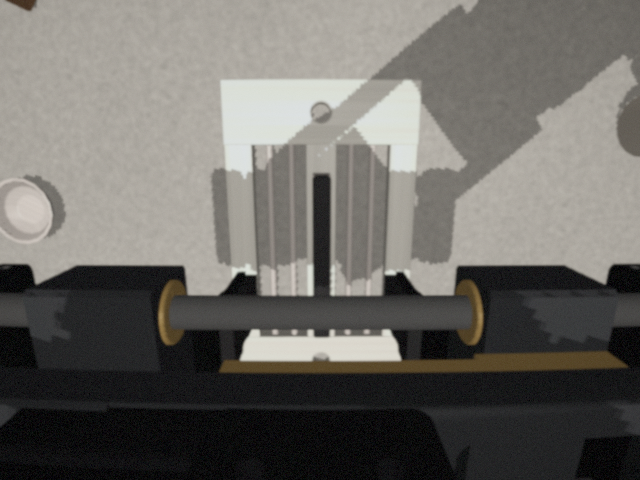

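The bar end at (321,175) and the hole at (320,112) match the prediction to about 1 mm. I'll descend and grasp.

send_rows(steps=[0.06,-0.003,-0.002,0.03,0,0.06,-0.003,-0.002,0.06,0,0.06,-0.003,-0.002,0.08,0,0.06,-0.003,-0.002,0.093,0,0.06,-0.003,-0.002,0.097,0,0.06,-0.003,-0.002,0.097,0,0.0,-0.003,-0.002,0.097,0,0.0,-0.003,-0.002,0.097,0], force=15)

```text
time: 8.45
position: [0.5697, -0.2216, 0.0279]
tool_rot: [-0.158, 0.987, 0.003, 0.001]
ft_force: [0.2, 0.5, 0.2]
grip_width: 0.0474
```

send_rows(steps=[0.0,0,0,0,0,0.0,0,0,0,0,0.0,0,0,0,0,0.0,0,0,0,0], force=45)

```text
time: 8.95
position: [0.5695, -0.2213, 0.0279]
tool_rot: [-0.158, 0.987, 0.003, 0.001]
ft_force: [0.1, 1.0, 0.3]
grip_width: 0.0114
```

Run:
```python
from h import *
o=robot.get_obs(); print(o['position'],yaw(),o['tool_rot'],o['ft_force'],o['moment'].round(2),o['grip_width'])
```

```text
[ 0.56946914 -0.22129762  0.0278669 ] 198.20732101601195 [-1.58220395e-01  9.87398982e-01  3.02319843e-03  6.45674686e-04] [0.08506087 1.04154314 0.30422756] [ 0.25 -0.08 -0.12] 0.011405319808000877
```

send_rows(steps=[0.0,0,0,-0.005,0,0.0,0,0,-0.015,0,0.0,0,0,-0.035,0,0.0,0,0,-0.065,0,0.0,0,0,-0.1,0,0.0,0,0,-0.14,0,0.0,0,0,-0.17,0,0.0,0,0,-0.18,0])

```text
time: 9.95
position: [0.5702, -0.2229, 0.2102]
tool_rot: [-0.158, 0.987, 0.002, 0.002]
ft_force: [0.5, -0.4, -4.6]
grip_width: 0.0115
```

Run:
```python
from h import *
o=robot.get_obs(); print(o['position'],yaw(),o['tool_rot'],o['ft_force'],o['moment'].round(2),o['grip_width'])
print(rel([.5283,.2205,.205],160.65))
d=snap('wrist','w4')
```

```text
[ 0.57019209 -0.22285606  0.21024017] 198.21561095055145 [-0.15829198  0.98738849  0.00163031  0.00222799] [ 0.538361   -0.43487276 -4.62721282] [ 0.12 -0.09 -0.01] 0.011491889010818514
[-0.0988  0.4342  0.0068  0.6556]
```

View pics/w4.png

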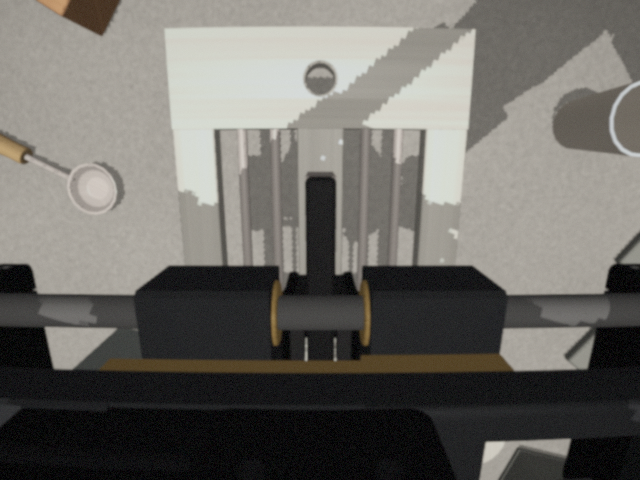

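Plate held level, hole at (320,77). I'll carry it over at moderate speed.

send_rows(steps=[0.0,-0.004,0.02,0,0.03,0.0,-0.013,0.06,0,0.09,0.0,-0.023,0.105,0,0.16,0.0,-0.034,0.15,0,0.23,0.0,-0.044,0.195,0,0.3,0.0,-0.054,0.24,0,0.37,0.0,-0.065,0.285,0,0.44,0.0,-0.075,0.33,0,0.5])

```text
time: 11.0
position: [0.5367, 0.1156, 0.21]
tool_rot: [0.092, 0.996, 0.002, -0.0]
ft_force: [0.5, 0.5, -5.1]
grip_width: 0.0113
```

Run:
```python
from h import *
o=robot.get_obs(); print(o['position'],yaw(),o['q'].round(2))
print(rel([.5283,.2205,.205],160.65))
```

```text
[0.53672016 0.11556287 0.20999055] 169.44050099057645 [ 0.01  0.44  1.64  0.    1.06 -1.38]
[0.0275 0.1016 0.0054 0.1534]
```

send_rows(steps=[0.0,0.01,0.04,0,0.06,0.0,0.02,0.075,0,0.11,0.0,0.026,0.095,0,0.145,0.0,0.0275,0.1015,0,0.153,0.0,0.0275,0.1015,0,0.153,0.0,0.0275,0.1015,0,0.153])

```text
time: 11.75
position: [0.5283, 0.2193, 0.21]
tool_rot: [0.168, 0.986, 0.002, -0.001]
ft_force: [-0.2, 0.5, -4.2]
grip_width: 0.0114
```

Run:
```python
from h import *
o=robot.get_obs(); print(o['position'],yaw(),o['tool_rot'],o['q'].round(2))
for n in ('top','scene','wrist'):
    d=snap(n,n+'5')
    u=np.array([np.cos(YR),np.sin(YR)]); c=o['position'][:2]
    print(n,[np.round(proj(d,[*(c+s*u),o['position'][2]-.0273+.012]),1) for s in (.098,-.098)],[np.round(proj(d,[*(C+s*u),.138]),1) for s in (.098,-.098)])
for f,x0,y0,w,h,s,oo in [('top5',190,160,130,140,4.2,'c5t'),('scene5',340,180,140,140,4.2,'c5s')]:
    im=cv2.imread(f'pics/{f}.png')[y0:y0+h,x0:x0+w]; cv2.imwrite(f'pics/{oo}.png',cv2.resize(im,None,fx=s,fy=s,interpolation=cv2.INTER_CUBIC))
```

```text
[0.52826457 0.21929318 0.21000467] 160.63095145390227 [ 1.68222864e-01  9.85747369e-01  1.67156711e-03 -6.31107949e-04] [ 0.2   0.47  1.58  0.    1.09 -1.04]
top [array([250.7, 206.6]), array([224. , 268.2])] [array([252.8, 211.7]), array([227.3, 270.9])]
scene [array([410.9, 253.9]), array([428.7, 186.2])] [array([407.4, 265.6]), array([424.8, 199.9])]
wrist [array([321.3, 439.2]), array([321.5,  81.3])] [array([322.4, 381.2]), array([322.8,  98.4])]
```

View pics/c5t.png

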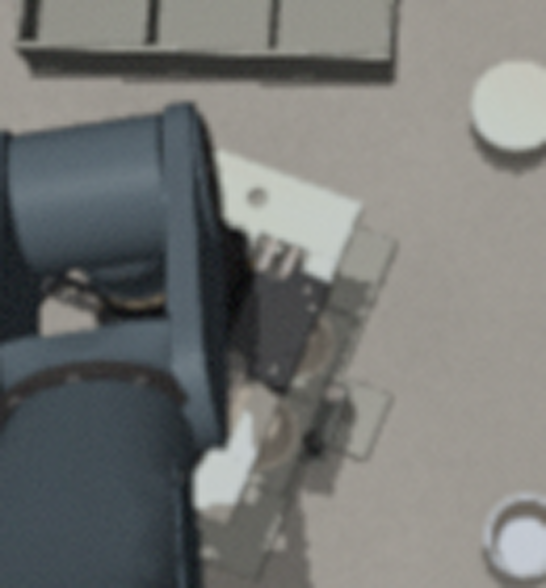

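View pics/c5s.png

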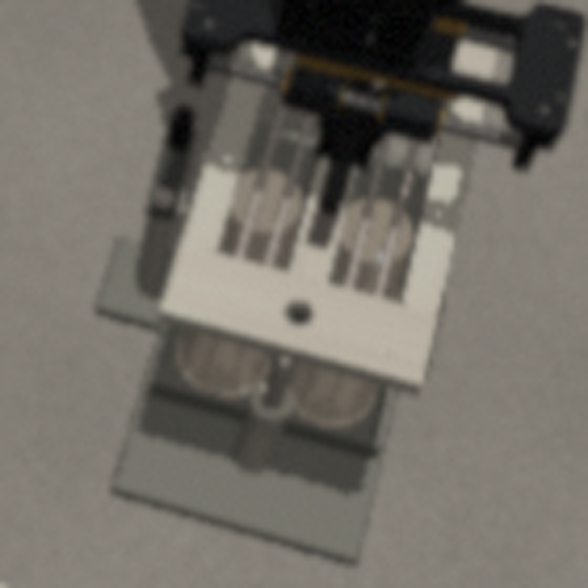

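View pics/wrist5.png

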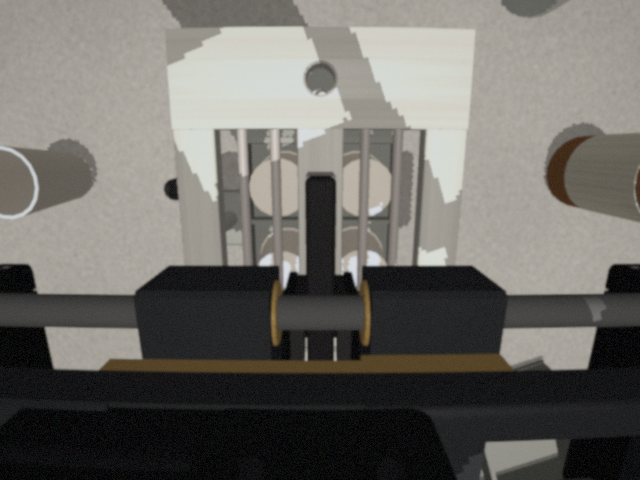

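Hole measured at (250.8,206.5) top and (410.8,253.9) scene, matching the prediction within 0.2 px. I'll correct 1.2 mm and lower it to just above the tips.

Run:
```python
from h import *
print(rel([.5283,.2205,.172],160.65))
```

```text
[ 0.0005  0.0008  0.0384 -0.0008]
```

send_rows(steps=[0.0,0.0005,0.001,0.01,0,0.0,0.0005,0.001,0.022,0,0.0,0.0005,0.001,0.032,0,0.0,0.0005,0.001,0.037,0,0.0,0.0005,0.001,0.038,0,0.0,0.0005,0.001,0.038,0,0.0,0.0005,0.001,0.038,0])

```text
time: 12.78
position: [0.5287, 0.2208, 0.1728]
tool_rot: [0.168, 0.986, 0.002, 0.0]
ft_force: [-0.6, 0.5, -4.3]
grip_width: 0.0116
```

Run:
```python
from h import *
o=robot.get_obs(); print(o['position'],yaw(),o['tool_rot'],o['ft_force'])
for n in ('scene','wrist'):
    d=snap(n,n+'6')
for f,x0,y0,w,h,s,oo in [('scene6',380,225,60,60,8,'c6s'),('wrist6',260,20,120,120,5,'c6w')]:
    im=cv2.imread(f'pics/{f}.png')[y0:y0+h,x0:x0+w]; cv2.imwrite(f'pics/{oo}.png',cv2.resize(im,None,fx=s,fy=s,interpolation=cv2.INTER_CUBIC))
print(rel([.5283,.2205,.172],160.65))
```

```text
[0.52868535 0.22083827 0.17281828] 160.61207717948892 [1.68385099e-01 9.85718918e-01 2.15564723e-03 1.61481291e-04] [-0.60645669  0.5480154  -4.30497256]
[ 0.0002 -0.0004  0.0008 -0.0007]
```

View pics/c6s.png

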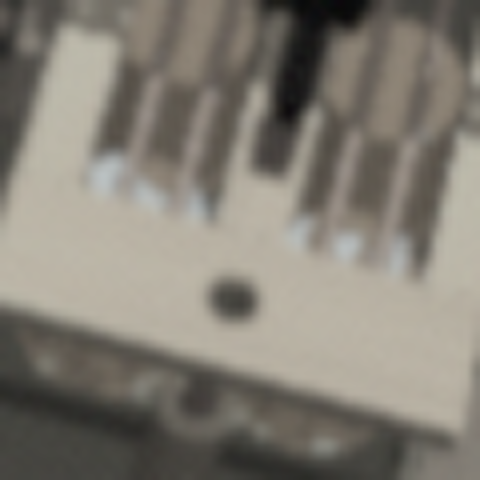

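View pics/c6w.png

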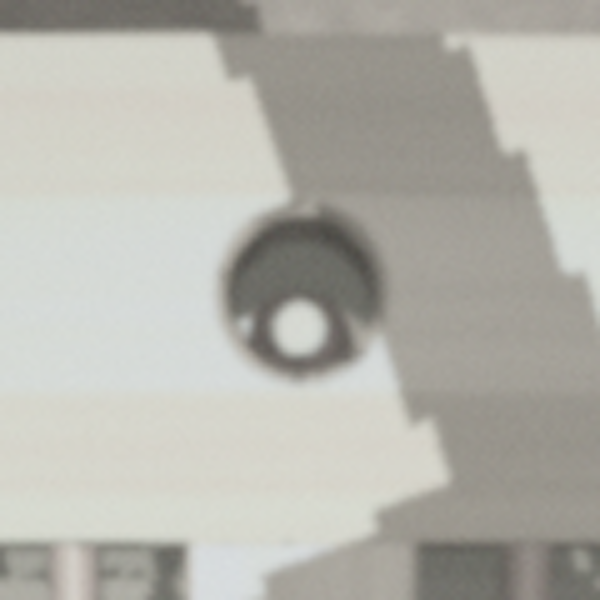

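Run:
```python
from h import *
d=load('wrist6')
h=np.array([260+304/5-.4,20+290/5-.4]); tip=np.array([260+300/5-.4,20+328/5-.4])
zt=.1728-.0273+.012
a=at_z(d,*h,zt); b=at_z(d,*tip,.138); 
e=b-a; u=np.array([np.cos(YR),np.sin(YR)]); v=np.array([-u[1],u[0]])
print(a,b,'tip-hole along rackx',e[:2]@u,'racky',e[:2]@v)
u=np.array([np.cos(YR),np.sin(YR)]);print(C-.098*u)
s=load('scene6'); print(at_z(s,380+233/8-.4,225+300/8-.4,zt), C+.098*u)
```

```text
[0.43437849 0.25324317 0.1575    ] [0.43425716 0.25293989 0.138     ] tip-hole along rackx -1.3985388830061628e-05 racky -0.00032634531724672907
[0.43583581 0.25297111]
[0.62181158 0.18787219 0.1575    ] [0.62076419 0.18802889]
```

Tip and hole agree within 0.4 mm. Lowering.

send_rows(steps=[0.0,0,-0.0003,0.004,0,0.0,0,-0.0003,0.009,0,0.0,0,-0.0003,0.014,0,0.0,0,-0.0003,0.019,0,0.0,0,-0.0003,0.024,0,0.0,0,-0.0003,0.028,0,0.0,0,-0.0003,0.03,0,0.0,0,-0.0003,0.03,0])

```text
time: 13.88
position: [0.5284, 0.2206, 0.1426]
tool_rot: [0.168, 0.986, 0.002, -0.0]
ft_force: [-0.2, -0.6, -5.6]
grip_width: 0.0114
```

Run:
```python
from h import *
o=robot.get_obs(); print(o['position'],yaw(),o['ft_force'],o['moment'].round(2))
d=snap('wrist','w7'); im=d['color'][20:140,260:380,::-1]; cv2.imwrite('pics/c7w.png',cv2.resize(im,None,fx=4,fy=4))
print(rel([.5283,.2205,.1155],160.65))
```

```text
[0.52843742 0.22061715 0.14262434] 160.60703727787998 [-0.2475426  -0.60478193 -5.62008294] [ 0.01 -0.1   0.02]
[ 0.0002 -0.0004  0.0273 -0.0007]
```

View pics/c7w.png

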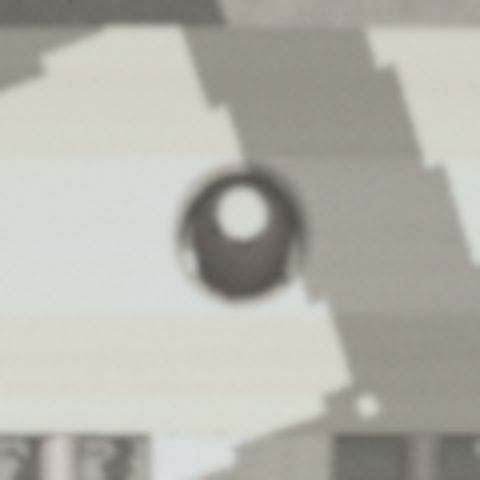

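The pin is inside the hole with gaps on both sides and no contact force. Continuing down, slower.

send_rows(steps=[0.0,0,0,0.004,0,0.0,0,0,0.008,0,0.0,0,0,0.012,0,0.0,0,0,0.016,0,0.0,0,0,0.019,0,0.0,0,0,0.021,0,0.0,0,0,0.022,0,0.0,0,0,0.022,0])

```text
time: 14.92
position: [0.5286, 0.2208, 0.1208]
tool_rot: [0.168, 0.986, 0.002, 0.0]
ft_force: [-0.1, 0.4, -4.6]
grip_width: 0.0116
```

send_rows(steps=[0.0,0,0,0.001,0,0.0,0,0,0.002,0,0.0,0,0,0.003,0,0.0,0,0,0.003,0])

```text
time: 15.42
position: [0.5285, 0.2208, 0.1177]
tool_rot: [0.168, 0.986, 0.002, 0.0]
ft_force: [0.6, -0.1, -5.4]
grip_width: 0.0118
```

send_rows(steps=[0.0,0,0,0.0005,0,0.0,0,0,0.001,0,0.0,0,0,0.0015,0,0.0,0,0,0.0015,0])

```text
time: 15.92
position: [0.5286, 0.2208, 0.1161]
tool_rot: [0.168, 0.986, 0.002, 0.0]
ft_force: [-0.0, 0.2, -6.0]
grip_width: 0.0114
```

send_rows(steps=[0.0,0,0,0.0005,0,0.0,0,0,0.001,0,0.0,0,0,0.001,0])

```text
time: 16.3
position: [0.5286, 0.2208, 0.1158]
tool_rot: [0.168, 0.986, 0.002, 0.0]
ft_force: [-1.4, -0.6, 2.6]
grip_width: 0.0115
```

send_rows(steps=[0.0,0,0,0.0005,0,0.0,0,0,0.001,0,0.0,0,0,0.001,0])

```text
time: 16.68
position: [0.5286, 0.2208, 0.1158]
tool_rot: [0.168, 0.986, 0.002, 0.0]
ft_force: [-3.1, -1.4, 7.1]
grip_width: 0.0115
```

Contact at TCP z=0.1158, which is home height within 0.5 mm. I'll release gently, first at low grip force.

send_rows(steps=[0.0,0,0,0.0,0,0.0,0,0,0.0,0,0.0,0,0,0.0,0], force=4)

```text
time: 17.05
position: [0.5286, 0.2208, 0.1158]
tool_rot: [0.168, 0.986, 0.002, 0.0]
ft_force: [-3.0, -2.0, 2.5]
grip_width: 0.0117
```

send_rows(steps=[0.014,0,0,0.0,0,0.016,0,0,0.0,0,0.02,0,0,0.0,0,0.03,0,0,0.0,0,0.04,0,0,0.0,0,0.04,0,0,0.0,0])

```text
time: 17.8
position: [0.5287, 0.2208, 0.1158]
tool_rot: [0.168, 0.986, 0.002, 0.0]
ft_force: [0.2, 0.1, -0.1]
grip_width: 0.0374
```

send_rows(steps=[0.04,0,0,-0.01,0,0.04,0,0,-0.03,0,0.04,0,0,-0.07,0,0.04,0,0,-0.11,0,0.04,0,0,-0.14,0,0.04,0,0,-0.14,0,0.04,0,0,-0.14,0])

```text
time: 18.68
position: [0.5277, 0.22, 0.2552]
tool_rot: [0.168, 0.986, 0.002, -0.0]
ft_force: [-0.8, -0.9, 0.1]
grip_width: 0.04
```

Run:
```python
from h import *
o=robot.get_obs(); print(o['position'],yaw(),o['ft_force'],o['moment'].round(2))
for n in ('wrist','scene','top'): d=snap(n,n+'8')
k,t=knob(1.62); 
print(k,t,rel([*k,.25],t))
for f,x0,y0,w,h,s,oo in [('scene8',340,180,140,140,4.2,'c8s')]:
    im=cv2.imread(f'pics/{f}.png')[y0:y0+h,x0:x0+w]; cv2.imwrite(f'pics/{oo}.png',cv2.resize(im,None,fx=s,fy=s,interpolation=cv2.INTER_CUBIC))
```

```text
[0.52769115 0.22004782 0.25524306] 160.62204400583028 [-0.81090291 -0.89463779  0.09147856] [ 0.06 -0.09  0.05]
[0.45755291 0.1456472 ] 163.46916281119334 [ 0.0413 -0.0933  0.0041 -0.0498]
```

View pics/wrist8.png

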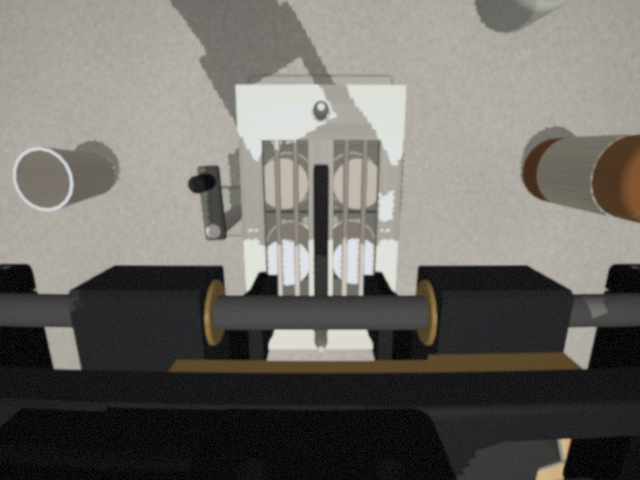

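View pics/c8s.png

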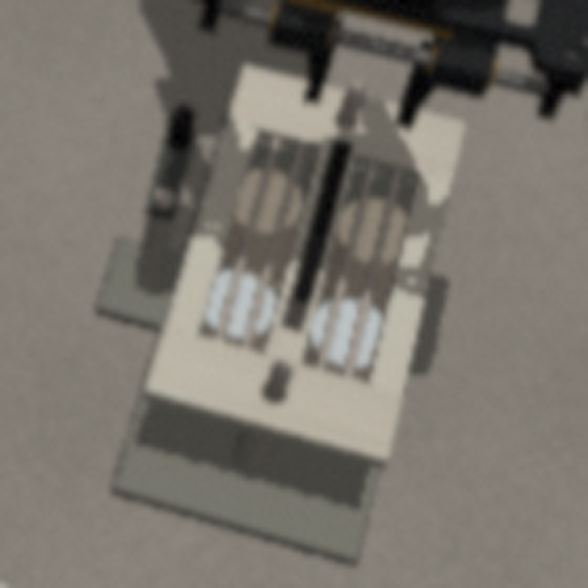

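Plate home on the pins, with both noses showing through. Knob top is at about (197,184) in the wrist picture. Next I'll close the latch.

Run:
```python
from h import *
p=at_z(load('wrist8'),197,184,.143)[:2]; v=p-POST; print(p,np.linalg.norm(v),np.arctan2(v[1],v[0])-np.pi/2-YR)
# plate top plane fit
W=cloud(load('scene8')); W8=W.reshape(-1,3); q=(W8[:,:2]-C)@np.array([[np.cos(YR),-np.sin(YR)],[np.sin(YR),np.cos(YR)]])
for n,m in {'x+ end':(q[:,0]>.105)&(q[:,0]<.117)&(abs(q[:,1])<.06),'+y side':(abs(q[:,0])<.09)&(q[:,1]>.058)&(q[:,1]<.066),'-y side':(abs(q[:,0])<.09)&(q[:,1]<-.058)&(q[:,1]>-.066),'x- end':(q[:,0]<-.105)&(q[:,0]>-.117)&(abs(q[:,1])<.06)}.items():
    z=W8[m,2]; z=z[(z>.08)&(z<.12)]; print(n,len(z),np.median(z) if len(z) else None)
```

```text
[0.45584515 0.14664524] 0.04392367378470513 1.60927931521371
x+ end 224 0.10071622330932978
+y side 204 0.1010111536198634
-y side 195 0.1009690227179747
x- end 125 0.10008830633892418
```

send_rows(steps=[0.03,0.041,-0.093,0,-0.05,0.03,0.041,-0.093,0,-0.05,0.03,0.041,-0.093,0,-0.05,0.03,0.041,-0.093,0.01,-0.05,0.03,0.041,-0.093,0.04,-0.05,0.03,0.041,-0.093,0.04,-0.05])

```text
time: 19.58
position: [0.4569, 0.1464, 0.2118]
tool_rot: [0.143, 0.99, 0.001, -0.004]
ft_force: [-0.6, 0.4, 0.1]
grip_width: 0.0301
```

Run:
```python
from h import *
o=robot.get_obs(); print(o['position'],yaw())
d=snap('wrist','w9'); k,t=knob(1.62); print(rel([*k,.118],t),proj(d,[*k,.143]))
```

```text
[0.45693076 0.14644722 0.2118    ] 163.52136748660124
[-0.0004 -0.0011  0.0949  0.001 ] (np.float64(320.320718405782), np.float64(257.50445882120175))
```

View pics/w9.png

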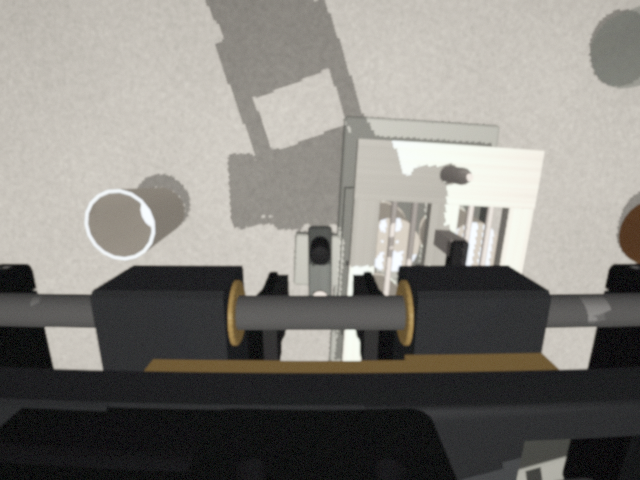

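Plate top measured 0.100–0.101 at all four sides, so it is flat and home (0.100 expected). The knob at (320,248) is centred between the fingers. Descending around it.

send_rows(steps=[0.03,0,-0.001,0.03,0,0.03,0,-0.001,0.06,0,0.03,0,-0.001,0.08,0,0.03,0,-0.001,0.09,0,0.03,0,-0.001,0.094,0,0.02,0,-0.001,0.094,0,0.02,0,-0.001,0.094,0,0.02,0,-0.001,0.094,0])

```text
time: 20.62
position: [0.4576, 0.1459, 0.1195]
tool_rot: [0.143, 0.99, 0.002, -0.002]
ft_force: [-0.3, 0.1, -0.2]
grip_width: 0.02
```

Run:
```python
from h import *
o=robot.get_obs(); print(o['position'],yaw(),o['ft_force'])
for a in np.linspace(1.62,.79,10)[1:]:
    k,t=knob(a); print(round(a,2),rel([*k,.118],t))
```

```text
[0.45758296 0.14591926 0.11951192] 163.5235728707733 [-0.27793847  0.13181409 -0.18825889]
1.53 [-0.0002  0.0036  0.0015  0.0932]
1.44 [-0.0008  0.0074  0.0015  0.1854]
1.34 [-0.0017  0.0112  0.0015  0.2776]
1.25 [-0.0029  0.0149  0.0015  0.3698]
1.16 [-0.0045  0.0184  0.0015  0.4621]
1.07 [-0.0063  0.0218  0.0015  0.5543]
0.97 [-0.0085  0.025   0.0015  0.6465]
0.88 [-0.011   0.028   0.0015  0.7387]
0.79 [-0.0137  0.0307  0.0015  0.831 ]
```

send_rows(steps=[0.02,0,0.0036,0.001,0.093,0.02,-0.0008,0.0074,0.001,0.185,0.02,-0.0017,0.0112,0.001,0.278,0.02,-0.003,0.015,0.001,0.37,0.02,-0.0045,0.0184,0.001,0.462,0.02,-0.0063,0.0218,0.001,0.554,0.02,-0.0085,0.025,0.001,0.6465,0.02,-0.011,0.028,0.001,0.739])

```text
time: 21.62
position: [0.4756, 0.1695, 0.1188]
tool_rot: [0.492, 0.87, 0.0, -0.002]
ft_force: [-0.8, -0.8, 1.4]
grip_width: 0.02
```

Run:
```python
from h import *
o=robot.get_obs(); print(o['position'],yaw(),o['ft_force'])
for a in np.linspace(.88,.08,9)[1:]:
    k,t=knob(a); print(round(a,2),rel([*k,.118],t))
```

```text
[0.4756191  0.16953782 0.11881976] 121.02049837529944 [-0.77128992 -0.77696915  1.35915299]
0.78 [-0.0004  0.0047  0.0008  0.0991]
0.68 [-0.001   0.0089  0.0008  0.1991]
0.58 [-0.002   0.0129  0.0008  0.2991]
0.48 [-0.0035  0.0169  0.0008  0.3991]
0.38 [-0.0053  0.0207  0.0008  0.4991]
0.28 [-0.0075  0.0242  0.0007  0.5991]
0.18 [-0.01    0.0276  0.0007  0.6991]
0.08 [-1.290e-02  3.070e-02  7.000e-04  7.991e-01]
```

send_rows(steps=[0.02,0,0.0047,0,0.099,0.02,-0.001,0.009,0,0.199,0.02,-0.002,0.013,0,0.299,0.02,-0.0035,0.017,0,0.399,0.02,-0.0053,0.0207,0,0.499,0.02,-0.0075,0.0242,0,0.599,0.02,-0.01,0.0276,0,0.699,0.02,-0.0129,0.0307,0,0.799])

```text
time: 22.62
position: [0.5079, 0.1745, 0.1188]
tool_rot: [0.793, 0.609, -0.001, -0.003]
ft_force: [-1.3, 0.6, 0.2]
grip_width: 0.0197
```

Run:
```python
from h import *
o=robot.get_obs(); print(o['position'],yaw(),o['ft_force'])
for a in (.04,0,-.04,-.08,-.12):
    k,t=knob(a); print(round(a,2),rel([*k,.118],t))
```

```text
[0.50787787 0.17454303 0.11883655] 75.04276632777184 [-1.30146035  0.63245663  0.1899053 ]
0.04 [-0.0001  0.0024  0.0008  0.0367]
0 [-0.0002  0.004   0.0008  0.0767]
-0.04 [-0.0003  0.0057  0.0008  0.1167]
-0.08 [-0.0006  0.0074  0.0008  0.1567]
-0.12 [-0.0009  0.009   0.0008  0.1967]
```

send_rows(steps=[0.02,0,0.0024,0,0.037,0.02,0,0.004,0,0.077,0.02,0,0.005,0,0.077,0.02,0,0.006,0,0.077])

```text
time: 23.12
position: [0.5135, 0.1731, 0.1189]
tool_rot: [0.816, 0.578, -0.001, -0.003]
ft_force: [-0.6, 0.7, 0.0]
grip_width: 0.0198
```

send_rows(steps=[0.02,0,0.0007,0,0,0.02,0,0.0014,0,0,0.02,0,0.002,0,0])

```text
time: 23.5
position: [0.5145, 0.1728, 0.1189]
tool_rot: [0.816, 0.578, -0.002, -0.004]
ft_force: [-2.8, 2.7, 1.7]
grip_width: 0.0201
```

Force is starting to rise near the expected stop; I'll push a touch more to confirm.

send_rows(steps=[0.02,0,0.0007,0,0,0.02,0,0.0014,0,0,0.02,0,0.002,0,0])

```text
time: 23.88
position: [0.5146, 0.1727, 0.1187]
tool_rot: [0.816, 0.578, -0.003, -0.005]
ft_force: [-6.0, 4.8, 5.0]
grip_width: 0.0199
```

send_rows(steps=[0.02,0,0.0007,0,0,0.02,0,0.0014,0,0,0.02,0,0.0014,0,0])

```text
time: 24.25
position: [0.5146, 0.1727, 0.1187]
tool_rot: [0.816, 0.578, -0.004, -0.007]
ft_force: [-4.5, 3.9, 4.4]
grip_width: 0.02
```

The latch is firm on its stop. I'll back off, open and retreat.

send_rows(steps=[0.02,0,-0.002,0,0,0.026,0,-0.0025,0,0,0.03,0,-0.003,0,0,0.03,0,-0.003,-0.02,0,0.03,0,-0.003,-0.05,0,0.03,0,-0.003,-0.09,0,0.03,0,-0.003,-0.13,0,0.03,0,-0.003,-0.15,0])

```text
time: 25.25
position: [0.5154, 0.1726, 0.2713]
tool_rot: [0.816, 0.578, -0.002, -0.005]
ft_force: [-0.1, 0.6, -0.6]
grip_width: 0.0298
```

send_rows(steps=[0.03,-0.3,0,0,0,0.03,-0.3,0,0,0,0.03,-0.3,0,0,0,0.03,-0.3,0,0,0,0.03,-0.3,0,0,0,0.03,-0.3,0,0,0,0.03,-0.3,0,0,0])

```text
time: 26.12
position: [0.4158, -0.1103, 0.2705]
tool_rot: [0.817, 0.577, -0.002, -0.005]
ft_force: [-0.4, -0.4, -0.3]
grip_width: 0.03
```

Run:
```python
from h import *
o=robot.get_obs(); print(o['time'],o['position'],yaw(),o['ft_force'])
for n in ('scene','top'): snap(n,n+'F')
for f,x0,y0,w,h,s,oo in [('sceneF',350,190,110,130,4.6,'cFs'),('topF',200,190,100,120,5,'cFt')]:
    im=cv2.imread(f'pics/{f}.png')[y0:y0+h,x0:x0+w]; cv2.imwrite(f'pics/{oo}.png',cv2.resize(im,None,fx=s,fy=s,interpolation=cv2.INTER_CUBIC))
k,t=knob(0)
for n in ('sceneF','topF'): print(n,proj(load(n),[*k,.143]),proj(load(n),[*POST,.111]))
```

```text
26.125 [ 0.41579735 -0.110315    0.27053562] 70.5257991463477 [-0.35465207 -0.36700287 -0.25566267]
sceneF (np.float64(396.6070755187674), np.float64(224.78539755994484)) (np.float64(378.4657852557659), np.float64(227.1899858951269))
topF (np.float64(255.26520399524804), np.float64(246.45615596315795)) (np.float64(269.22617098621737), np.float64(253.2941298226891))
```

View pics/cFs.png

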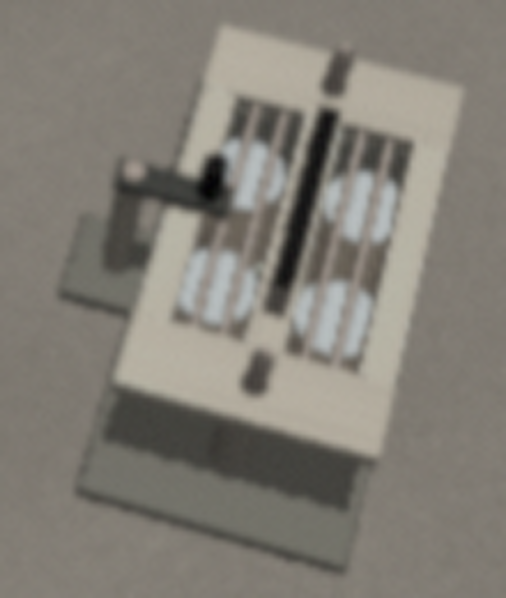

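View pics/cFt.png

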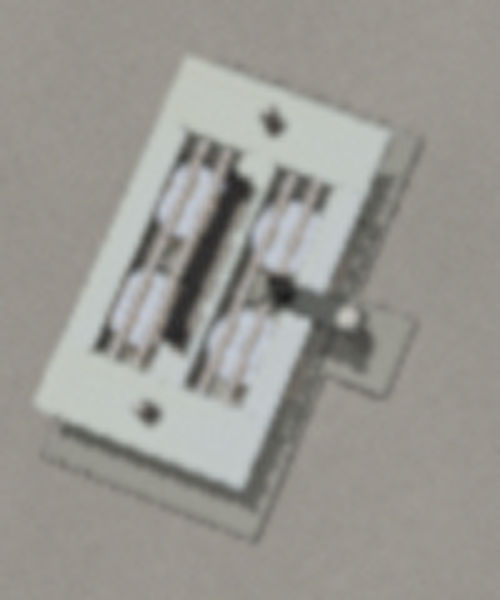

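View pics/topF.png

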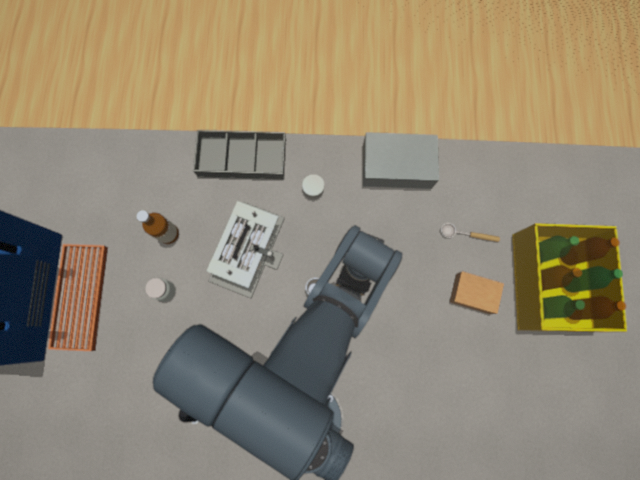

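Latch looks closed. I'll compare its angle against the initial view more precisely.

Run:
```python
from h import *
rows=[]
for n,x0,y0,a,b in [('scene',365,210,'scene0','sceneF'),('top',240,230,'top0','topF')]:
    t=[]
    for f in (a,b):
        im=cv2.imread(f'pics/{f}.png')[y0:y0+36,x0:x0+40]; t.append(cv2.resize(im,None,fx=9,fy=9,interpolation=cv2.INTER_CUBIC))
    rows.append(np.hstack(t))
cv2.imwrite('pics/cmp.png',np.vstack(rows))
for n in ('sceneF','topF'):
    x0,y0=(365,210) if n[0]=='s' else (240,230)
    for a in (0,.1,.2):
        k,_=knob(a); t,_=knob(a,.055); print(n,a,[np.round((np.array(proj(load(n),q))-[x0,y0]+.45)*9) for q in ([*k,.143],[*k,.111],[*t,.111])])
```

```text
sceneF 0 [array([289., 137.]), array([272., 199.]), array([318., 211.])]
sceneF 0.1 [array([291., 124.]), array([275., 186.]), array([322., 195.])]
sceneF 0.2 [array([293., 112.]), array([277., 174.]), array([324., 178.])]
topF 0 [array([141., 152.]), array([153., 170.]), array([118., 156.])]
topF 0.1 [array([137., 164.]), array([149., 181.]), array([113., 171.])]
topF 0.2 [array([134., 176.]), array([146., 193.]), array([109., 187.])]
```

View pics/cmp.png

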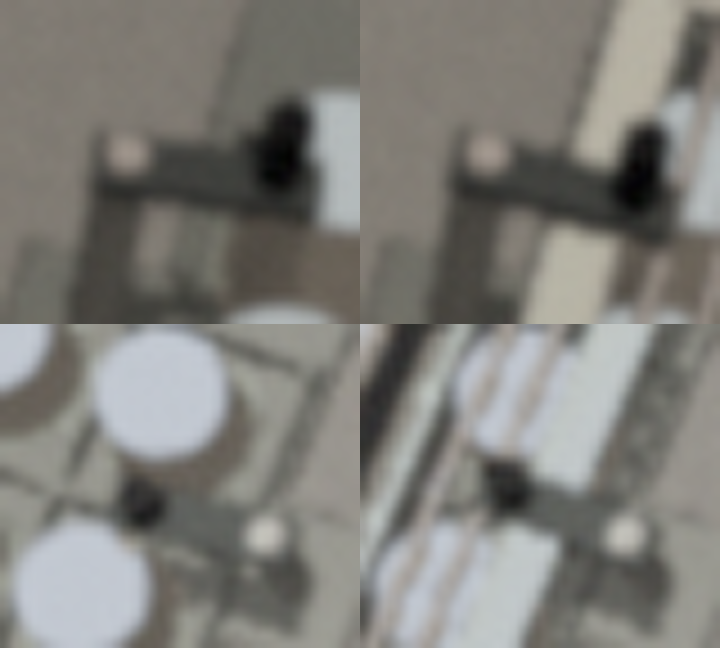

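The knob top moved from (288,112) to (286,135) in the scene crop. Angle 0 predicts (289,137), so the latch is at its stop. Bystanders in view are unmoved. Handing in.

Run:
```python
from h import *
a=load('top0')['color'].astype(int); b=load('topF')['color'].astype(int)
for n,(x,y) in dict(tin=(313,186),bottle=(157,226),jar=(158,289),spoon=(470,233),box=(478,291)).items():
    print(n,abs(a-b)[y-15:y+15,x-20:x+20].mean().round(2))
a=load('scene0')['color'].astype(int); b=load('sceneF')['color'].astype(int); print('beaker',abs(a-b)[192:225,308:335].mean())
hand_in()
```

```text
tin 1.29
bottle 1.61
jar 1.3
spoon 1.32
box 6.31
beaker 5.796109240553685
the job is handed in; nothing more can be done
```

The rack is closed and the job is handed in, about 26 s into the 72 s allowed. I swung the latch clear to about 1.6 rad, carried the plate over by its handle, and lowered it onto both pins with a soft touchdown of about 7 N. I then swung the latch back until it was firm against its stop and pulled the arm clear.

**Last checks:**
- **Plate:** its top measured 100–101 mm on all four sides just after I released it (100 mm expected when home). The final pictures show both pin noses through the holes.
- **Latch:** in the last pictures the knob sits within about 2–7 enlarged pixels of where 0 rad predicts, about 0–0.05 rad off. It had stopped moving as the push force rose.
- **Cups:** all four still stand in the rack.
- **Tin, bottle, jar and spoon:** before-and-after pictures match to within noise.
- **Snack box and beaker:** these differed slightly more (about 6 grey levels out of 255). The arm's shadow is the likely cause, since it never went low near either, but I did not check further before handing in.

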